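# Slide a freshly glued mosaic onto its drying mat

### The arm

A 6-joint arm with a two-finger parallel gripper is mounted at the origin on a cart in front of the work surface, level with it; the furniture and walls round the work are solid. World frame = base frame: x ahead of the robot, y to its left, z up, the work surface at z = 0. Lengths are in mm, angles in rad, forces in N, time in s.
With the tool pointing down it reaches from about 425 to 950 mm from the base axis. Payload 14.7 kg.
Tool frame: the origin (TCP) lies on the centre line of the jaws, within the pads' length; the fingertips stand 8 mm ahead of it and the grasp point (between the pads) lies 11 mm behind it; z points along the fingers, y is the line along which they close (so a half turn about z gives the same grasp; the last joint's range is limited). The gripper opens to 85 mm and grips with 20 to 120 N. Pads are 22 mm wide; open, the fingers measure 114 mm over their backs; the gripper's body (76 mm by 85 mm) begins 54 mm behind the grasp point. The pads swing forward as they close: fully open they stand 13 mm farther back than shut.
Start: joints at [1.09, 0.48, 1.596, -0, 1.065, -0.047], TCP at [273.185, 589.798, 239.297] pointing down, gripper open.
Joint ranges: [-2.75, 2.75], [-0.82, 2.05], [0.23, 2.67], [-1.56, 4.7], [0.09, 2.69], [-2.92, 2.92]. Speed limits (rad/s): [1.89, 1.89, 2.39, 3.01, 3.01, 3.01].

### API

Orientations are given as a unit quaternion [x, y, z, w].
In Python, from workcell import get_state, capture, camera_info, close_job gives the robot as it stands.
- The arm moves only by the tool arm_command, never from a script. Its argument "rows" is a list of rows, each an object with "jaw": the gripper command: -1 is fully open, 1 is shut, values between are in proportion; "dp": the shift along the tool's x, y, z each as a share of 0.6 m, from -1 to 1, a list of three; "yaw": the turn about the tool's z as a share of 90 degrees, from -1 to 1. In form: [{"jaw": jaw, "dp": [dx, dy, dz], "yaw": yaw}, ...]. A call has 1 to 20 rows; each row is the pose to reach, as a shift and turn from the pose commanded when the call began, along the tool's axes at that moment; what a row does not reach only later rows make up. A row lasts 1/12 s, in which the tool goes at most 41.7 mm and 7.16 degrees, less where a joint would pass 70% of its speed; a pose out of reach is approached as far as the arm can. A call with a number of a shift or a turn outside -1 to 1 is refused whole. A call with a gripper value outside its range is refused whole. The fingers move at their own pace and stop on an object; the grip force is fixed at half the most. Time passes only in rows, so rows that repeat a pose let the fingers close. It gives the time, the measured TCP pose, the force, the opening and the grip force at its end, in the units of the state.
- get_state(): the state, without advancing time (a new reading comes with each control period).
- capture(name): name is "side" or "top" or "wrist"; returns (picture, depth): 384x512x3 uint8, red, green, blue; 384x512 float32, mm along the optical axis (not along the pixel's ray), 0 where there is no reading.
- camera_info(name): a dict with "vfov" (degrees; the focal length in pixels is half the picture's height over the tangent of half this angle, whatever the lens; pixels are square), "cx", "cy" (the principal point, pixels), "R" (3x3) and "t" (3): a world point X has camera coordinates R X + t. Camera axes: x right, y down, z forward; pixel columns grow to the right and rows downward; lengths in mm; the calibration is good to about 2 mm. A picture is of the moment at which its call begins: read the wrist's pose just before it. camera_info takes no time and is no camera call; for the wrist camera it gives the pose at the moment of the call.
- close_job(): hands the job in; it is judged then, once.
The state is a dict: "t": time; "q": joint angles; "joint_velocities": joint speeds; "effort": joint torques, N m; "ee_pos": TCP position; "orientation": TCP orientation; "contact_force": force on the tool from outside, world axes, zero at the start; "ft_torque": the same for the moment, N m; "grip_width": opening from 0.0 (shut) to 1.0 (fully open); "grip_force": force on a finger pad.
Only numpy, scipy, OpenCV 4.12 (cv2) and the standard library are available. Lean on these libraries where they do the work, as an engineer would, in place of code of your own. Each camera call takes 0.05 s, during which the arm holds its last target. There are 200 camera calls.

### The job

The mosaic plaque has just been glued, so keep it flat on the table, never lifting or tilting it, and slide it up onto the green drying mat. Leave it lying centred on the mat with its long side along the mat's long side, either way round, and let go. Do not shift the paint pot, the glue bottle or the tape roll.

Things in the scene. Friction and masses are not known exactly. Their poses are not given: they have to be found in the camera images.
- plaque_center (a point): Centre (half-way up) of the loose mosaic plaque: a wooden board with a sailing boat of small glazed tiles on its top, 60 mm along its x, 120 mm along its y (long side), 16 mm high, about 0.3 kg. It lies flat on the table with this point 8 mm above the table, and 10 mm above it once on a mat; z points up. Its long sides (60 mm apart) may be gripped or pushed from 2 to 13 mm above its underside.
- mat_green_top (a point): Centre of the top face of the dark green drying mat, the target, fixed to the table. Its flat top measures 110 mm along x and 160 mm along y (long side) and is 2 mm above the table; all round it a bevel 12 mm wide slopes down to the table, so that the plaque can be slid up onto it from any side. A thin white border line is printed 5 mm inside the edge of the flat top. z points up.
- mat_orange_top (a point): Centre of the top face of an orange mat of the same make and size as the green one, fixed to the table; it is not the target and may change places with the green one. The plaque may slide over it.
- paint_pot_center (a point): Centre, 35 mm above the table, of an upright off-white paint pot 68 mm in diameter and 70 mm high; loose bystander.
- pva_bottle_center (a point): Point 60 mm above the table on the axis of an upright white glue bottle with an orange nozzle, 56 mm in diameter and 156 mm high; loose bystander.
- tape_roll_center (a point): Centre, 9.5 mm above the table, of a roll of masking tape lying flat, 94 mm in diameter and 19 mm high; loose bystander.
Not all that is in view belongs to the job. There is more than one size of the part that bears plaque_center; the job needs the larger.

How it is judged (in metres and radians):
At the end, for the whole second after the job is handed in: The plaque lies flat on the green mat, face up, its centre within 15 mm of the mat's centre along each of the mat's two sides, its long side within 0.15 rad (9 degrees) of the mat's long side, either way round (x of plaque_center in the frame of mat_green_top between -0.015 and 0.015 m and y of plaque_center in the frame of mat_green_top between -0.015 and 0.015 m and angle between the y axis of plaque_center and the y axis of mat_green_top, either way round below 0.15 rad and z of plaque_center in the frame of mat_green_top between 0.005 and 0.011 m and angle between plaque_center's own z axis and vertical below 0.04 rad); the robot touches nothing.
It fails at once if the plaque is lifted: its centre more than 20 mm above the table (10 mm higher than when it lies on a mat) (height (world z) of plaque_center above 0.02 m).
It fails at once if the plaque is tilted by more than 0.17 rad (10 degrees) (angle between plaque_center's own z axis and vertical above 0.17 rad).
It fails at once if the paint pot, the glue bottle or the tape roll is moved by more than 20 mm (distance of any of paint_pot_center, pva_bottle_center, tape_roll_center from where it was at the start of the episode above 0.02 m).
It also fails if it takes over 38 s, if anything falls off the work surface, if the arm or the gripper's body presses on something with over 40 N, if the wrist force passes 120 N, or if a joint passes its speed limit or range.

## Working session

There is one attempt and no reset: what is moved stays moved. The work goes in short steps, Python scripts to look and compute and a tool call to move; the robot and the scene stay as the last step left them, time stands still between calls to the robot, and variables do not carry over. Pictures are saved under pics/ and viewed, at most 10 in all, crops included, and the job is handed in when it is done.

Besides the shell and the picture viewer there is one more tool, called after "Emit:" by a JSON object that holds its "op" and its "data", one argument or row to a line. arm_command: Moves the arm, as the interface text tells. Its arguments: {"type":"object","properties":{"rows":{"type":"array","items":{"type":"object","properties":{"jaw":{"type":"number"},"dp":{"type":"array","items":{"type":"number"}},"yaw":{"type":"number"}}}}},"required":["rows"]}

```bash
mkdir -p pics; python3 - <<'E'
from workcell import *
import cv2,numpy as np
s=get_state();print(s['t'],s['ee_pos'],s['orientation'],s['grip_width'])
for n in("top","side"):
    p,d=capture(n);i=camera_info(n);np.savez(f"{n}0.npz",p=p,d=d,**{k:i[k] for k in("vfov","cx","cy","R","t")})
    cv2.imwrite(f"pics/{n}0.png",p[:,:,::-1]);R=np.array(i['R']);print(n,i,-R.T@np.array(i['t']))
E
```

```text
0.0 [273.00330355 589.45835548 238.64935674] [ 2.15188815e-01  9.76572274e-01 -5.84633260e-04 -1.59212347e-04] 1.0033606123212766
top {'vfov': 57.052840055430046, 'cx': 253.98487465345943, 'cy': 190.84163541494007, 'R': array([[-0.00691609, -0.9998005 ,  0.01873817],
       [-0.99148833,  0.00441989, -0.13012056],
       [ 0.13001178, -0.0194786 , -0.9913211 ]]), 't': array([-339.33241685,  526.6313376 , 1096.75441258])} [ 377.21097695 -320.22912661 1162.11982245]
side {'vfov': 42.27853484186409, 'cx': 259.59369124250946, 'cy': 193.14857312571317, 'R': array([[ 0.94483231, -0.3268025 ,  0.02218173],
       [-0.10542364, -0.36751283, -0.9240239 ],
       [ 0.31012539,  0.87070916, -0.3816907 ]]), 't': array([-577.8109863 ,   -5.44633592, 1777.38245066])} [   -5.85111123 -1738.41485895   686.19466411]
```

View pics/top0.png

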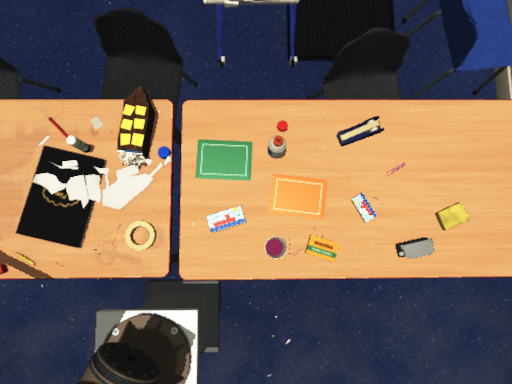

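View pics/side0.png

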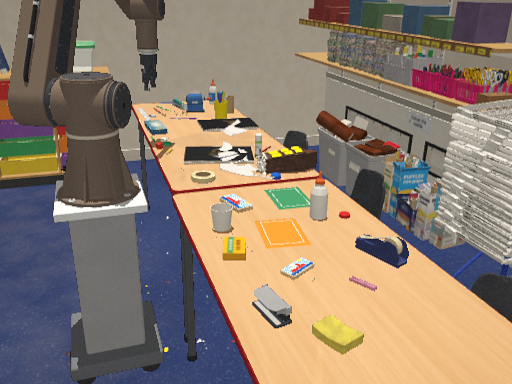

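The top view shows the large plaque at about (226,219), a small decoy at (363,207), the green mat at (224,160) and the orange mat at (298,196). The pot is at (275,248), the bottle at (277,147) and the tape at (140,236). The side view agrees. Next I'll measure them.

```bash
cat > h.py <<'E'
import numpy as np,cv2
def ray(i,uv,z):
    uv=np.atleast_2d(np.asarray(uv,float));f=192/np.tan(np.radians(float(i['vfov'])/2));R=np.array(i['R']);c=-R.T@np.array(i['t'])
    d=np.c_[(uv[:,0]-i['cx'])/f,(uv[:,1]-i['cy'])/f,np.ones(len(uv))]@R
    return (c+d*((z-c[2])/d[:,2])[:,None])[:,:2]
def rect(i,mask,z):
    cs=cv2.findContours(mask.astype(np.uint8),cv2.RETR_EXTERNAL,cv2.CHAIN_APPROX_NONE)[0]
    c=max(cs,key=cv2.contourArea).reshape(-1,2)
    (cx,cy),(w,h),a=r=cv2.minAreaRect(ray(i,c,z).astype(np.float32))
    b=cv2.boxPoints(r);e=[b[1]-b[0],b[2]-b[1]];l=max(e,key=np.linalg.norm)
    return np.round([cx,cy,min(w,h),max(w,h),np.degrees(np.arctan2(l[1],l[0]))%180],1)
def box(m,u0,v0,u1,v1):
    o=np.zeros(m.shape,bool);o[v0:v1,u0:u1]=m[v0:v1,u0:u1];return o
E
python3 - <<'E'
from h import *
i=np.load("top0.npz");p=i['p'];hsv=cv2.cvtColor(p,cv2.COLOR_RGB2HSV);H,S,V=[hsv[:,:,k].astype(int) for k in range(3)]
print(p[239,260],p[236,226],hsv[219,226],hsv[240,200],hsv[196,298],hsv[248,275])
g=box((H>50)&(H<95)&(S>80),185,130,262,190);print("green",rect(i,g,2))
wood=(H>5)&(H<22)&(S>90)
for n,b in(("big",(200,200,252,238)),("small",(345,188,382,226))):
    print(n,rect(i,box((~wood),*b),16))
print("orange",rect(i,box((S>225)&(V>200),265,170,332,222),2))
for n,uv,z in(("pot",(275,248),70),("tape",(140,236),19),("bottle",(278,141),156),("cart",(160,310),0)):print(n,ray(i,uv,z))
o=cv2.resize(p[120:280,100:340],None,fx=3.2,fy=3.2,interpolation=cv2.INTER_CUBIC);cv2.imwrite("pics/c0.png",o[:,:,::-1])
E
```

```text
[241 184 118] [238 177 111] [  7 116 241] [ 16 134 240] [ 16 165 253] [167 180 149]
green [ 635.7 -242.5  130.   179.4   87.1]
big [ 437.2 -249.8   59.7  119.1  106.7]
small [ 472.3 -702.2   46.4   90.1   29.9]Traceback (most recent call last):
  File "<stdin>", line 8, in <module>
  File "h.py", line 8, in rect
    c=max(cs,key=cv2.contourArea).reshape(-1,2)
      ~~~^^^^^^^^^^^^^^^^^^^^^^^^
ValueError: max() iterable argument is empty
```

```bash
python3 - <<'E'
from h import *
i=np.load("top0.npz");p=i['p'];hsv=cv2.cvtColor(p,cv2.COLOR_RGB2HSV)
for n,uv,z in(("orange",(298,196),2),("pot",(275,248),70),("tape",(140,236),19),("bottle",(278,141),156),("edge",(226,277),0)):print(n,ray(i,uv,z))
o=cv2.resize(p[120:280,100:340],None,fx=3.2,fy=3.2,interpolation=cv2.INTER_CUBIC);cv2.imwrite("pics/c0.png",o[:,:,::-1])
from scipy.spatial.transform import Rotation as Ro
from workcell import get_state
print(Ro.from_quat(get_state()['orientation']).as_matrix().round(3))
E
```

```text
orange [[ 511.46654993 -488.81846205]]
pot [[ 343.90728631 -404.73088671]]
tape [[383.39797197  22.15774431]]
bottle [[ 656.2014729  -411.42582398]]
edge [[ 250.98953082 -251.25471328]]
[[-0.907  0.42  -0.   ]
 [ 0.42   0.907 -0.001]
 [ 0.    -0.001 -1.   ]]
```

View pics/c0.png

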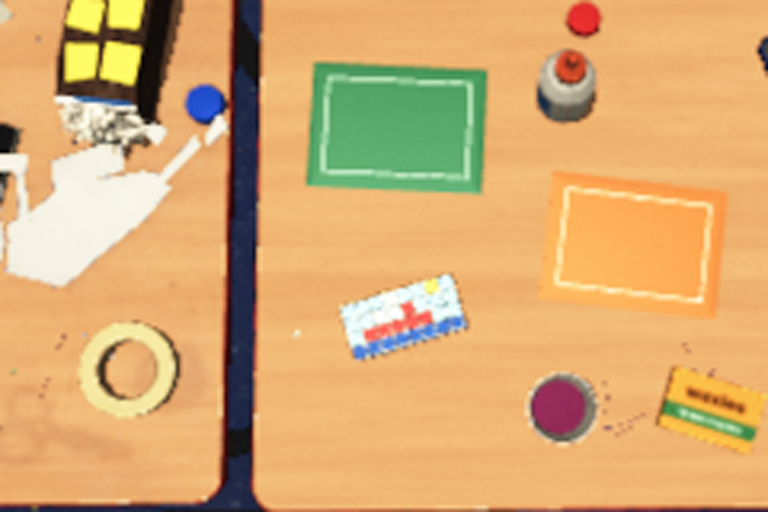

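The plaque, mat and bystanders measure plausibly and the corridor between plaque and mat is clear. Moving over, with the jaw line turned across the plaque.

Emit:
{"op": "arm_command", "data": {
  "rows": [
    {"jaw":-1,"dp":[-0.576,-0.266,0],"yaw":0.27},
    {"jaw":-1,"dp":[-0.576,-0.266,0],"yaw":0.27},
    {"jaw":-1,"dp":[-0.576,-0.266,0],"yaw":0.27},
    {"jaw":-1,"dp":[-0.576,-0.266,0],"yaw":0.27},
    {"jaw":-1,"dp":[-0.576,-0.266,0],"yaw":0.27},
    {"jaw":-1,"dp":[-0.576,-0.266,0],"yaw":0.27},
    {"jaw":-1,"dp":[-0.576,-0.266,0],"yaw":0.27},
    {"jaw":-1,"dp":[-0.576,-0.266,0],"yaw":0.27},
    {"jaw":-1,"dp":[-0.576,-0.266,0],"yaw":0.27},
    {"jaw":-1,"dp":[-0.847,-0.69,0],"yaw":0.538},
    {"jaw":-1,"dp":[-0.847,-0.69,0],"yaw":0.538},
    {"jaw":-1,"dp":[-0.847,-0.69,0],"yaw":0.538},
    {"jaw":-1,"dp":[-0.847,-0.69,0],"yaw":0.538},
    {"jaw":-1,"dp":[-0.847,-0.69,0],"yaw":0.538},
    {"jaw":-1,"dp":[-0.847,-0.69,0],"yaw":0.538},
    {"jaw":-1,"dp":[-0.847,-0.69,0],"yaw":0.538},
    {"jaw":-1,"dp":[-0.847,-0.69,0],"yaw":0.538},
    {"jaw":-1,"dp":[-0.847,-0.69,0],"yaw":0.538},
    {"jaw":-1,"dp":[-0.847,-0.69,0],"yaw":0.538}
  ]
}}

```text
t: 1.68
ee_pos: [560.1, -0.4, 239.0]
orientation: [0.598, 0.802, -0.0, -0.0]
contact_force: [0.2, 0.3, -0.6]
grip_width: 1.001
grip_force: 0.0
```

Emit:
{"op": "arm_command", "data": {
  "rows": [
    {"jaw":-1,"dp":[-0.34,-0.316,0.1],"yaw":0},
    {"jaw":-1,"dp":[-0.34,-0.316,0.1],"yaw":0},
    {"jaw":-1,"dp":[-0.34,-0.316,0.1],"yaw":0},
    {"jaw":-1,"dp":[-0.34,-0.316,0.1],"yaw":0},
    {"jaw":-1,"dp":[-0.34,-0.316,0.1],"yaw":0},
    {"jaw":-1,"dp":[-0.34,-0.316,0.1],"yaw":0},
    {"jaw":-1,"dp":[-0.34,-0.316,0.1],"yaw":0},
    {"jaw":-1,"dp":[-0.34,-0.316,0.1],"yaw":0},
    {"jaw":-1,"dp":[-0.34,-0.316,0.1],"yaw":0},
    {"jaw":-1,"dp":[-0.34,-0.316,0.1],"yaw":0}
  ]
}}

```text
t: 2.52
ee_pos: [437.8, -248.4, 179.3]
orientation: [0.597, 0.802, 0.0, -0.0]
contact_force: [0.5, 0.2, -0.7]
grip_width: 1.003
grip_force: 0.0
```

```bash
cat > look.py <<'E'
import sys
from h import *
from workcell import *
n=sys.argv[1]
s=get_state();i=camera_info("wrist");p,d=capture("wrist");np.savez(n+".npz",p=p,d=d,**{k:i[k] for k in("vfov","cx","cy","R","t")})
print(s['ee_pos'],s['orientation'],s['q']);cv2.imwrite(f"pics/{n}.png",p[:,:,::-1])
E
python3 look.py w1
```

```text
[ 437.76632985 -248.44283348  179.29955338] [ 5.96681017e-01  8.02478481e-01  1.31551383e-04 -1.85085548e-04] [-5.76637341e-01  3.54745588e-01  1.99047929e+00  3.99665549e-04
  7.96720764e-01 -8.68995462e-01]
```

View pics/w1.png

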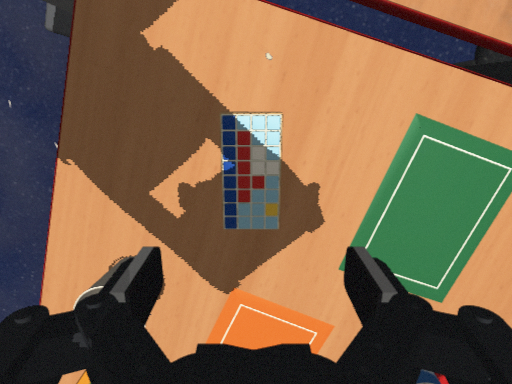

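The wrist view shows the plaque with top-face corners near (222,112), (282,113), (280,230) and (223,230), square to the jaws. The green mat's top corner is at (417,115) and its bottom corner at (441,300).

```bash
python3 - <<'E'
from h import *
i=np.load("w1.npz");c=np.array([(222,112.5),(282,113),(280.5,230),(223,230)])
w=ray(i,c,16);print(w.round(1),w.mean(0))
r=cv2.minAreaRect(w.astype(np.float32));print(r)
for a,b in((0,3),(1,2)):
    v=w[a]-w[b];print(np.degrees(np.arctan2(v[1],v[0])),np.linalg.norm(v))
hsv=cv2.cvtColor(i['p'],cv2.COLOR_RGB2HSV)
d=i['d'];print('depth',d[170,250],'cam z',(-i['R'].T@i['t']))
m=w.mean(0)-np.array([437.8,-248.4]);t=np.radians(16.7)
print("tool x,y offset",m@[-np.sin(t),np.cos(t)],m@[np.cos(t),np.sin(t)])
# white border inside of green: top, bottom corners
print(ray(i,[(425,136),(436,288),(355,247)],2))
E
```

```text
[[ 392.3 -200.4]
 [ 445.6 -184.8]
 [ 481.3 -297.3]
 [ 424.2 -314.5]] [ 435.8587531  -249.25924381]
((435.6596984863281, -249.205078125), (59.64181900024414, 118.42180633544922), 16.766155242919922)
105.59700001652271 118.44645435381094
107.59977426012303 117.9970444495635
depth 306.76 cam z [ 414.80520067 -176.11180217  313.76088601]
tool x,y offset -0.2651653289914211 -2.1062827010957923
[[ 589.60982898 -165.37630641]
 [ 679.41359012 -320.53478766]
 [ 569.71887321 -298.68768156]]
```

```bash
python3 - <<'E'
from h import *
i=np.load("w1.npz");d=i['d'];f=192/np.tan(np.radians(float(i['vfov'])/2));R=i['R'];c=-R.T@i['t']
v,u=np.mgrid[0:384,0:512]
X=np.stack([(u-i['cx'])/f*d,(v-i['cy'])/f*d,d],-1)@R+c
m=(d>0)&(X[...,2]>100)
print(m.sum())
for s in(u<256,u>256):
    k=m&s&(v<300); z=X[k];o=z[:,2].argsort()[:200];print(z[o][[0,20,50,100,199]].round(1))
print(R[2])
E
```

```text
35360
[[ 394.3 -255.4  184. ]
 [ 393.9 -253.8  185.2]
 [ 394.9 -257.2  186.2]
 [ 387.9 -252.1  187.7]
 [ 393.7 -252.7  190. ]]
[[ 478.4 -236.6  183.2]
 [ 476.2 -231.6  185.3]
 [ 477.9 -236.5  186.2]
 [ 476.8 -225.3  187.7]
 [ 475.9 -224.9  190. ]]
[ 0.08616769 -0.28389518 -0.95497574]
```

Measured: with the jaws open, the tips are 5 mm above TCP height; closed to 60 mm I expect them about 3 mm below it. Descending to TCP z = 8, then closing.

Emit:
{"op": "arm_command", "data": {
  "rows": [
    {"jaw":-1,"dp":[0,-0.0035,0.06],"yaw":0},
    {"jaw":-1,"dp":[0,-0.0035,0.12],"yaw":0},
    {"jaw":-1,"dp":[0,-0.0035,0.18],"yaw":0},
    {"jaw":-1,"dp":[0,-0.0035,0.22],"yaw":0},
    {"jaw":-1,"dp":[0,-0.0035,0.25],"yaw":0},
    {"jaw":-1,"dp":[0,-0.0035,0.27],"yaw":0},
    {"jaw":-1,"dp":[0,-0.0035,0.28],"yaw":0},
    {"jaw":-1,"dp":[0,-0.0035,0.285],"yaw":0},
    {"jaw":-1,"dp":[0,-0.0035,0.285],"yaw":0},
    {"jaw":-1,"dp":[0,-0.0035,0.285],"yaw":0}
  ]
}}

```text
t: 3.4
ee_pos: [436.1, -249.8, 9.0]
orientation: [0.596, 0.803, 0.0, 0.0]
contact_force: [-0.1, -0.1, -0.7]
grip_width: 1.0
grip_force: 0.0
```

Emit:
{"op": "arm_command", "data": {
  "rows": [
    {"jaw":-0.6,"dp":[0,0,0],"yaw":0},
    {"jaw":-0.5,"dp":[0,0,0],"yaw":0},
    {"jaw":-0.45,"dp":[0,0,0],"yaw":0},
    {"jaw":-0.4,"dp":[0,0,0],"yaw":0},
    {"jaw":-0.35,"dp":[0,0,0],"yaw":0},
    {"jaw":-0.3,"dp":[0,0,0],"yaw":0},
    {"jaw":-0.25,"dp":[0,0,0],"yaw":0},
    {"jaw":-0.25,"dp":[0,0,0],"yaw":0},
    {"jaw":-0.25,"dp":[0,0,0],"yaw":0},
    {"jaw":-0.25,"dp":[0,0,0],"yaw":0}
  ]
}}

```text
t: 4.23
ee_pos: [435.8, -250.3, 9.3]
orientation: [0.597, 0.802, 0.0, 0.001]
contact_force: [-2.1, 2.2, 21.4]
grip_width: 0.68
grip_force: 59.3
```

Emit:
{"op": "arm_command", "data": {
  "rows": [
    {"jaw":-0.25,"dp":[0,0,-0.001],"yaw":0},
    {"jaw":-0.25,"dp":[0,0,-0.002],"yaw":0},
    {"jaw":-0.25,"dp":[0,0,-0.002],"yaw":0}
  ]
}}

```text
t: 4.48
ee_pos: [435.3, -250.0, 9.6]
orientation: [0.597, 0.802, -0.0, -0.0]
contact_force: [-0.0, -0.4, -4.0]
grip_width: 0.679
grip_force: 64.5
```

```bash
python3 look.py w2; python3 -c "
from workcell import get_state;s=get_state();print(s['contact_force'],s['ft_torque'])"
```

```text
[ 435.29812245 -250.01458754    9.56884679] [ 5.96802293e-01  8.02388322e-01 -1.19903192e-05 -6.23884660e-05] [-5.81732167e-01  6.42352336e-01  2.09853144e+00 -4.28904445e-05
  4.00834835e-01 -8.73469124e-01]
[-0.26717275 -0.23801891  0.2560808 ] [0.00968616 0.01300914 0.01290657]
```

View pics/w2.png

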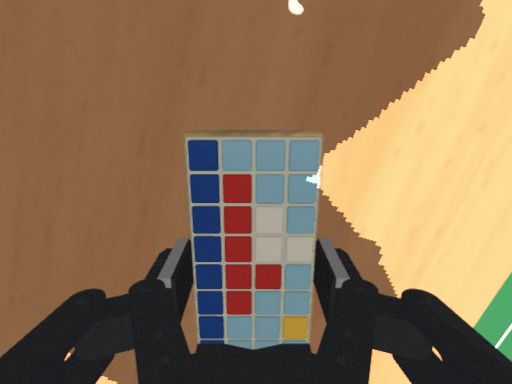

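The plaque is held between the pads near its middle, square, with almost no vertical force. Sliding and turning it on the table first.

Emit:
{"op": "arm_command", "data": {
  "rows": [
    {"jaw":-0.25,"dp":[-0.003,0.013,-0.002],"yaw":0.02},
    {"jaw":-0.25,"dp":[-0.007,0.026,-0.002],"yaw":0.045},
    {"jaw":-0.25,"dp":[-0.01,0.039,-0.002],"yaw":0.07},
    {"jaw":-0.25,"dp":[-0.0135,0.052,-0.002],"yaw":0.095},
    {"jaw":-0.25,"dp":[-0.017,0.065,-0.002],"yaw":0.12},
    {"jaw":-0.25,"dp":[-0.02,0.078,-0.002],"yaw":0.145},
    {"jaw":-0.25,"dp":[-0.0235,0.09,-0.002],"yaw":0.17},
    {"jaw":-0.25,"dp":[-0.027,0.103,-0.002],"yaw":0.195},
    {"jaw":-0.25,"dp":[-0.03,0.116,-0.002],"yaw":0.21},
    {"jaw":-0.25,"dp":[-0.0335,0.129,-0.002],"yaw":0.22},
    {"jaw":-0.25,"dp":[-0.0335,0.129,-0.002],"yaw":0.22},
    {"jaw":-0.25,"dp":[-0.0335,0.129,-0.002],"yaw":0.22}
  ]
}}

```text
t: 5.53
ee_pos: [515.3, -246.8, 10.4]
orientation: [0.725, 0.688, -0.0, -0.0]
contact_force: [-0.3, -0.9, -3.5]
grip_width: 0.679
grip_force: 64.7
```

That call raised the tool a further 1 mm, and the force equals the plaque's weight, so it is hanging just clear of the table. I'll lower it back to contact, then go up the bevel.

Emit:
{"op": "arm_command", "data": {
  "rows": [
    {"jaw":-0.25,"dp":[0,0,0.0015],"yaw":0},
    {"jaw":-0.25,"dp":[0.0014,0.0166,0.0015],"yaw":0},
    {"jaw":-0.25,"dp":[0.0028,0.0332,0.0015],"yaw":0},
    {"jaw":-0.25,"dp":[0.0042,0.05,0.0005],"yaw":0},
    {"jaw":-0.25,"dp":[0.0056,0.0664,-0.0005],"yaw":0},
    {"jaw":-0.25,"dp":[0.007,0.083,-0.0007],"yaw":0},
    {"jaw":-0.25,"dp":[0.0085,0.0995,-0.0007],"yaw":0},
    {"jaw":-0.25,"dp":[0.01,0.1025,-0.0007],"yaw":0}
  ]
}}

```text
t: 6.2
ee_pos: [579.1, -244.6, 11.4]
orientation: [0.726, 0.688, 0.0, 0.001]
contact_force: [-4.5, -4.3, 7.9]
grip_width: 0.677
grip_force: 66.0
```

Emit:
{"op": "arm_command", "data": {
  "rows": [
    {"jaw":-0.25,"dp":[0.001,0.0166,0],"yaw":0},
    {"jaw":-0.25,"dp":[0.0025,0.0332,-0.0005],"yaw":0},
    {"jaw":-0.25,"dp":[0.004,0.045,-0.0013],"yaw":0},
    {"jaw":-0.25,"dp":[0.005,0.06,-0.0017],"yaw":0},
    {"jaw":-0.25,"dp":[0.006,0.075,-0.0017],"yaw":0},
    {"jaw":-0.25,"dp":[0.007,0.09,-0.0017],"yaw":0},
    {"jaw":-0.25,"dp":[0.007,0.0965,-0.0017],"yaw":0},
    {"jaw":-0.25,"dp":[0.007,0.0965,-0.0017],"yaw":0},
    {"jaw":-0.25,"dp":[0.007,0.0965,-0.0017],"yaw":0}
  ]
}}

```text
t: 6.95
ee_pos: [635.0, -243.1, 11.9]
orientation: [0.726, 0.688, -0.0, -0.0]
contact_force: [-0.4, -0.2, -2.9]
grip_width: 0.677
grip_force: 64.9
```

```bash
python3 look.py w3
```

```text
[ 634.97912081 -243.05121542   11.85947629] [ 7.25750910e-01  6.87957532e-01 -9.35037589e-05 -2.07614809e-04] [-4.10140192e-01  7.84916286e-01  1.66843269e+00 -1.51738846e-05
  6.88698979e-01 -3.56674201e-01]
```

View pics/w3.png

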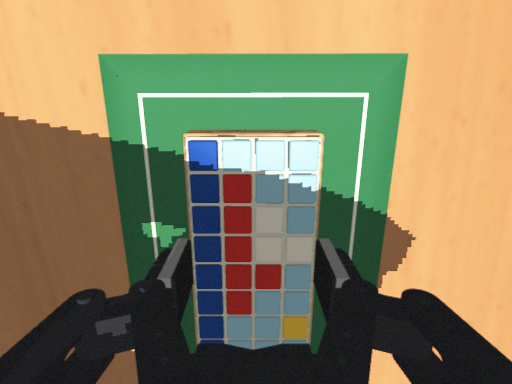

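The view shows the plaque square and centred across the mat: border lines at columns 140–368, plaque at 184–323. Next: release and rise.

Emit:
{"op": "arm_command", "data": {
  "rows": [
    {"jaw":-0.3,"dp":[0,0,0.0008],"yaw":0},
    {"jaw":-0.4,"dp":[0,0,0.0008],"yaw":0},
    {"jaw":-0.5,"dp":[0,0,0.0008],"yaw":0},
    {"jaw":-0.7,"dp":[0,0,0.0008],"yaw":0},
    {"jaw":-1,"dp":[0,0,0.0008],"yaw":0},
    {"jaw":-1,"dp":[0,0,0.0008],"yaw":0},
    {"jaw":-1,"dp":[0,0,0.0008],"yaw":0},
    {"jaw":-1,"dp":[0,0,0.0008],"yaw":0},
    {"jaw":-1,"dp":[0,0,-0.03],"yaw":0},
    {"jaw":-1,"dp":[0,0,-0.08],"yaw":0},
    {"jaw":-1,"dp":[0,0,-0.13],"yaw":0},
    {"jaw":-1,"dp":[0,0,-0.19],"yaw":0},
    {"jaw":-1,"dp":[0,0,-0.25],"yaw":0},
    {"jaw":-1,"dp":[0,0,-0.28],"yaw":0},
    {"jaw":-1,"dp":[0,0,-0.28],"yaw":0},
    {"jaw":-1,"dp":[0,0,-0.28],"yaw":0}
  ]
}}

```text
t: 8.33
ee_pos: [635.7, -243.4, 181.5]
orientation: [0.726, 0.688, 0.0, 0.001]
contact_force: [-0.4, 0.2, -0.7]
grip_width: 0.998
grip_force: 0.0
```

```bash
python3 look.py w4
```

```text
[ 635.69578941 -243.42616328  181.47164416] [7.25811370e-01 6.87892659e-01 4.80219743e-04 1.14626984e-03] [-4.10223773e-01  5.77480938e-01  1.57750438e+00 -1.57068347e-05
  9.84121776e-01 -3.56583469e-01]
```

View pics/w4.png

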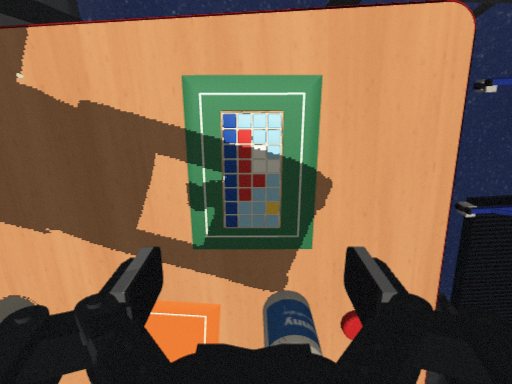

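The plaque lies inside the white border: border corners (200,94), (305,94), (298,236), (206,237); plaque corners (221,111), (284,111), (281,229), (223,229). Checking the offset before handing in.

```bash
python3 - <<'E'
from h import *
i=np.load("w4.npz")
m=ray(i,[(200,94),(305,94),(298.5,236),(206,237)],2);p=ray(i,[(221,111),(284,111),(281,229),(223,229)],18)
a=[];
for w in(m,p):
    v=(w[0]+w[1]-w[2]-w[3])/2;h=(w[1]+w[2]-w[0]-w[3])/2;a.append(v/np.linalg.norm(v));print(w.mean(0),np.linalg.norm(v),np.linalg.norm(h),np.degrees(np.arctan2(v[1],v[0])))
d=p.mean(0)-m.mean(0);print("long",d@a[0],"short",d@[a[0][1],-a[0][0]])
E
```

```text
[ 634.52116221 -243.49387958] 149.9375209028656 101.26091106016939 86.82882685538029
[ 634.4150448 -242.8582664] 118.74960978183402 59.17873050534282 86.69407540781711
long 0.6287695578595186 short -0.1411165049586277
```

The offset is under 1 mm and 0.2°, and the sizes match those given.

```bash
python3 -c "
from workcell import close_job;print(close_job())"
```

```text
the job is handed in; nothing more can be done
None
```

The plaque was slid onto the green mat and released, measured within 1 mm of centre and 0.2° of the mat's long side; it hung about 1 mm clear of the table briefly mid-slide, and the job was handed in at about 8.4 s, though `close_job()` returned no verdict.

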